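# Free the jammed can rack

## Robot

A 7-joint arm with a two-finger parallel gripper is mounted at the origin on the work surface. World frame = base frame: x ahead of the robot, y to its left, z up, the work surface at z = 0. Lengths are in m, angles in rad, forces in N, time in s.
With the tool pointing down it reaches from about 0.4 to 0.85 m from the base axis. Payload 10.4 kg.
Tool frame: the origin (TCP) lies at the very end of the fingers, on their centre line; the grasp point (between the pads) lies 19 mm behind it (r.pinch_z is the distance from the TCP to the grasp point, in m); z points along the fingers, y is the line along which they close (so a half turn about z gives the same grasp; the last joint's range is limited). The gripper opens to 87 mm and grips with 3 to 60 N. Pads are 19 mm wide; open, the fingers measure 117 mm over their backs; the gripper's body (75 mm by 190 mm) begins 51 mm behind the grasp point.
Start: joints at [1.122, 0.332, -0.065, 1.46, 0.022, 1.35, -0.088], TCP at [0.258, -0.569, 0.223] pointing down, gripper open.
Joint ranges: [-2.6, 2.6], [-0.5, 2.12], [-1.47, 1.34], [0.16, 2.42], [-1.27, 4.41], [0.06, 2.06], [-2.6, 2.6]. Speed limits (rad/s): [2.22, 2.22, 2.79, 2.79, 3.14, 3.14, 3.14].

## Interface

Orientations are given as a unit quaternion [x, y, z, w].
In Python, from bench import sensors, vision, r gives the robot as it stands.
- The arm moves only by the shell command python3 -m crank 'ROWS' [OPENING] [FORCE]. ROWS is JSON, a list of rows, each a list of 2 entries, a list of its own where there are three numbers: the shift along the tool's x, y, z normalised to -1 to 1, where 1 is 3 cm, then the turn about the tool's z normalised to -1 to 1, where 1 is 8 degrees. A call has 1 to 12 rows; each row shifts and turns the commanded pose from where the row before left it, along the tool's axes as they then stand; what a row does not reach is not made up. A row lasts 1/8 s, in which the tool goes at most 62.5 mm and 10.7 degrees, less where a joint would pass 70% of its speed; a pose out of reach is approached as far as the arm can. A call with a number of a shift or a turn outside -1 to 1 is refused whole. A call with a gripper value outside its range is refused whole. OPENING is the opening, from 0 (shut) to 1 (fully open), set as the call begins (- or left out, the last holds). The fingers move at their own pace and stop on an object; FORCE is the grip in N (left out, the last holds). Time passes only in rows, so rows that do not move let the fingers close. It gives the time, the measured TCP pose, the force, the opening and the grip force at its end, in the units of the state.
- sensors.read_state(): the state, without advancing time (a new reading comes with each control period).
- vision.camera(name): name is "scene" or "top"; returns the picture (420x560x3 uint8, red, green, blue); there is no depth.
- vision.camera_model(name): a dict with "vertical_fov" (degrees; the focal length in pixels is half the picture's height over the tangent of half this angle, whatever the lens; pixels are square), "cx", "cy" (the principal point, pixels), "camera_from_world" (4x4, takes a point from world to camera coordinates). Camera axes: x right, y down, z forward; pixel columns grow to the right and rows downward; lengths in m; the calibration is good to about 2 mm. A picture is of the moment at which its call begins. camera_model takes no time and is no camera call.
- r.close_job(): hands the job in; it is judged then, once.
The state is a dict: "time": time; "joint_positions": joint angles; "joint_vel": joint speeds; "joint_torque": joint torques, N m; "ee_pos": TCP position; "eef_rot": TCP orientation; "ft_force": force on the tool from outside, world axes, zero at the start; "torque": the same for the moment, N m; "width": finger opening in m; "grip_force": force on a finger pad.
Only numpy, scipy, OpenCV 4.12 (cv2) and the standard library are available. Lean on these libraries where they do the work, as an engineer would, in place of code of your own. Each camera call takes 0.05 s, during which the arm holds its last target. There are 200 camera calls.

## Task

The aerosol cans in the sloping can rack have jammed: the front can has slewed across the narrow outlet and holds back the two behind it. Nudge it back up the slope and straighten it, so that all three cans roll down one behind the other to the stop at the front and lie square across the rack. Do not lift any can out of the rack, and leave the other things on the bench where they are.

Things in the scene. Friction and masses are not known exactly. Their poses are not given: they have to be found in the camera images.
- rack: Gravity-feed can rack fixed on the bench: blue sheet-steel tray on legs, its deck sloping 13 degrees down towards the robot, 420 mm long, 172 mm wide inside, sides 49 mm high. Origin on the bench below the stop, on the centre line; x level, up the rack (cans roll to -x), y left, z up. Deck surface is 40 mm above the bench at x = 0, plus 0.231 mm per mm of x.
- rack_stop (a point): Deck surface at the inner foot of the stop plate, on the centre line (40 mm above the rack's origin; same axes). The stop closes the front end, 36 mm high, 3 mm thick. A can against it has its centre at x = 24 mm of the rack; the next two, touching, at 88 and 151 mm.
- rack_outlet (a point): Deck surface on the centre line at the upper end of the narrow outlet, at x = 117 mm of the rack. From here down to the stop two steel guide plates, 46 mm high, leave 162 mm; upwards they splay to the tray's 172 mm within 50 mm. A can squared across the rack within 5 mm of the centre line rolls down by itself; a can slewed over 0.2 rad sticks.
- can_front: Front aerosol can, white with black cap, lying on the deck: plain cylinder 65 mm diameter, 152 mm long, 0.3 kg. Origin at its centre; y is its long axis, towards the cap; x, z turn as it rolls. Jammed: slewed 0.35 to 0.55 rad, right-hand end (rack -y) lower, centre at x = 115 to 130 mm of the rack, lowest corner at 50 to 65 mm. Under 15 N pushes all three cans back.
- can_middle: Second can, the same in size, axes and weight (65 mm diameter, 152 mm long, origin at its centre, y along it). It rests against the front can, roughly square, and rolls after it when that is freed; if pushed back it rolls up the slope.
- can_back: Third can, the same in size, axes and weight, resting against the middle one. There are about 60 mm or more of free deck above it.
- spare_can: A can like those in the rack (65 mm diameter, 152 mm high), standing upright on the bench on the right of the rack. Origin at the centre of its underside. Not to be disturbed.
- mallet: Rubber mallet lying on the bench on the left of the rack, about 300 mm long, 62 mm high head. Origin on the bench under the middle. Not to be disturbed.
- tyre_lever: Flat steel tyre lever, 390 mm long, 14 mm high, lying on the bench on the right of the rack. Origin under its middle. Not to be disturbed.
- wheel_brace: Four-way wheel brace (cross of steel bars), 380 mm across, 28 mm high, lying on the left of the bench. Origin under its centre. Not to be disturbed.
- pressure_gauge: Tyre pressure gauge, 200 mm long, 32 mm high, lying on the right of the bench. Origin under its middle. Not to be disturbed.
- weight_tray: Grey steel tray of wheel weights, 190 x 120 x 40 mm, on the right of the bench. Origin under its centre. Not to be disturbed.
- brush: Hand brush, 220 mm long, lying on the left of the bench near the robot. Origin under its middle. Not to be disturbed.
Things that resemble listed ones, but are neither listed nor needed, are in the scene too. Leave any blue or green look-alike of the can_front alone.

How it is judged:
By the outcome, as a careful person would: the job done as asked, in the order asked, and still so for the second after the job is handed in, with the robot touching nothing.
It also fails if it takes over 38 s, if anything falls off the work surface, if the arm or the gripper's body presses on something with over 40 N, if the wrist force passes 120 N, or if a joint passes its speed limit or range.

## Working session

There is one attempt and no reset: what is moved stays moved. The work goes in short steps, Python scripts to look and compute and a shell command to move; the robot and the scene stay as the last step left them, time stands still between calls to the robot, and variables do not carry over. Pictures are saved under pics/ and viewed, at most 10 in all, crops included, and the job is handed in when it is done.

```bash
mkdir -p pics; ls; python3 - <<'E'
from bench import sensors, vision, r
import cv2
for n in("scene","top"):
    im=vision.camera(n); cv2.imwrite(f"pics/{n}0.png",im[:,:,::-1])
    print(n,vision.camera_model(n))
s=sensors.read_state();print(s)
E
```

```text
pics
scene {'vertical_fov': 51.12331660967985, 'cx': 272.4378787140438, 'cy': 213.8751234004722, 'camera_from_world': array([[-0.73194223,  0.6813586 , -0.0033211 ,  0.38781859],
       [ 0.57400019,  0.61397269, -0.54181299, -0.21869098],
       [-0.36712987, -0.39848212, -0.84049251,  1.55097244],
       [ 0.        ,  0.        ,  0.        ,  1.        ]])}
top {'vertical_fov': 46.208713745133736, 'cx': 282.0571213051117, 'cy': 210.88845859256384, 'camera_from_world': array([[ 1.62552261e-02, -9.99863423e-01,  2.98386297e-03,
        -1.42206891e-02],
       [-9.90944974e-01, -1.65078888e-02, -1.33249945e-01,
         5.34055976e-01],
       [ 1.33281004e-01, -7.90836018e-04, -9.91077973e-01,
         1.77296369e+00],
       [ 0.00000000e+00,  0.00000000e+00,  0.00000000e+00,
         1.00000000e+00]])}
{'time': 0.1, 'joint_positions': array([ 1.12237964,  0.33284359, -0.06467438,  1.46085169,  0.02158867,
        1.34992255, -0.08849948]), 'joint_vel': array([-0.00075417,  0.00030848, -0.00045536, -0.00143863, -0.00152467,
        0.00099884, -0.0008861 ]), 'joint_torque': array([ 9.52447335e-04, -6.24545860e+01,  2.42391892e-02, -3.90711951e+01,
       -6.13250420e-02,  3.67467140e-02,  6.33030345e-05]), 'ee_pos': array([ 0.25800486, -0.56887268,  0.22181433]), 'eef_rot': array([ 9.77421039e-01,  2.11299952e-01, -1.68527834e-04, -6.43501365e-04]), 'ft_force': array([-0.18828817, -0.11467204,  0.95783629]), 'torque': array([0.0190078 , 0.02511007, 0.01354944]), 'grip_force': 0.0, 'width': 0.08694341134691676}
```

View pics/top0.png

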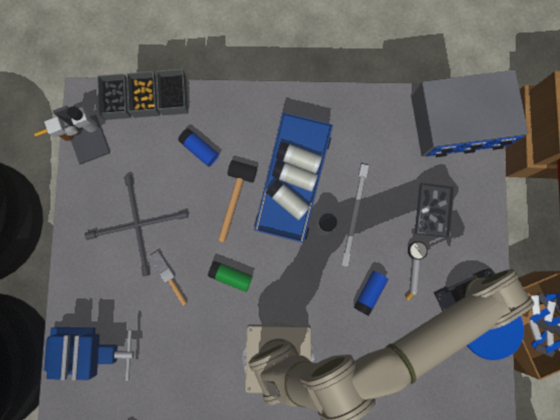

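View pics/scene0.png

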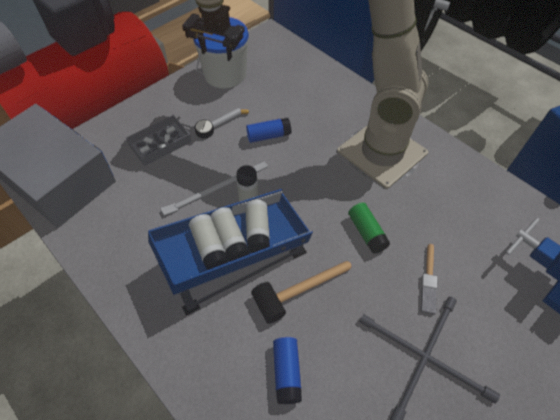

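Top view: the rack runs from the stop at about (282,238) to its rear at (307,115). The white cans inside it are front (289,202), middle (296,178) and back (302,158). The spare can stands at (328,222), and the blue and green look-alikes lie outside the rack. Next I'll measure the rack and the cans.

```bash
cat > h.py <<'E'
import numpy as np, cv2
from bench import vision, sensors
def cast(n,uv,z):
    m=vision.camera_model(n);f=210/np.tan(np.radians(m["vertical_fov"]/2));T=m["camera_from_world"];R=T[:3,:3];c=-R.T@T[:3,3]
    uv=np.atleast_2d(np.array(uv,float));d=np.c_[(uv[:,0]-m["cx"])/f,(uv[:,1]-m["cy"])/f,np.ones(len(uv))]@R
    z=np.broadcast_to(z,len(uv));return c+d*((z-c[2])/d[:,2])[:,None]
def proj(n,P):
    m=vision.camera_model(n);f=210/np.tan(np.radians(m["vertical_fov"]/2));T=m["camera_from_world"]
    q=np.atleast_2d(P)@T[:3,:3].T+T[:3,3];return np.c_[q[:,0]/q[:,2]*f+m["cx"],q[:,1]/q[:,2]*f+m["cy"]]
E
python3 - <<'E'
from h import *
im=cv2.imread("pics/top0.png")
x0,y0,x1,y1=240,95,350,250
c=cv2.resize(im[y0:y1,x0:x1],None,fx=3.8,fy=3.8,interpolation=cv2.INTER_CUBIC)
cv2.imwrite("pics/crop1.png",c)
h=cv2.cvtColor(im,cv2.COLOR_BGR2HSV)
b=cv2.inRange(h,(100,120,40),(130,255,255));w=cv2.inRange(h,(0,0,140),(180,70,255))
def big(m,reg):
    k=np.zeros_like(m);k[reg]=m[reg];cs,_=cv2.findContours(k,cv2.RETR_EXTERNAL,cv2.CHAIN_APPROX_NONE);return [q for q in cs if cv2.contourArea(q)>100]
reg=np.s_[95:250,240:350]
for q in big(b,reg): print("blue",cv2.contourArea(q),cv2.boxPoints(cv2.minAreaRect(q)).tolist(),cv2.approxPolyDP(q,4,True)[:,0].tolist())
for q in big(w,reg): print("white",cv2.contourArea(q),cv2.minAreaRect(q))
E
```

```text
blue 1151.5 [[256.94488525390625, 230.21441650390625], [266.365234375, 193.57965087890625], [309.3514404296875, 204.63323974609375], [299.93109130859375, 241.26800537109375]] [[267, 194], [257, 230], [300, 241], [306, 213], [298, 221]]
blue 1944.5 [[262.2505798339844, 194.81912231445312], [282.2752990722656, 111.85955810546875], [332.6180114746094, 124.01123046875], [312.5932922363281, 206.97079467773438]] [[282, 113], [263, 195], [275, 179], [271, 174], [283, 141], [323, 157], [311, 192], [281, 182], [312, 204], [331, 125]]
white 453.5 ((289.8705749511719, 202.8176727294922), (34.925804138183594, 15.076667785644531), 40.60129928588867)
white 460.0 ((297.77349853515625, 177.80386352539062), (35.4682731628418, 15.224433898925781), 21.447736740112305)
white 465.0 ((301.9573669433594, 159.29417419433594), (35.465423583984375, 15.217889785766602), 20.772253036499023)
```

View pics/crop1.png

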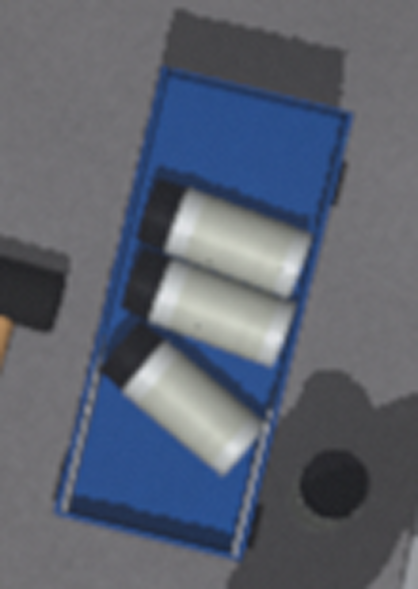

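```bash
python3 - <<'E'
from h import *
F=cast("top",[[255.8,230],[303.4,240.5]],.089);B=cast("top",[[283.4,114],[332,124.7]],.187)
print(F,B,np.linalg.norm(F[0]-F[1]),np.linalg.norm(B[0]-B[1]))
d=(B.mean(0)-F.mean(0))[:2];print("len",np.linalg.norm(d))
for v in(d,B[1,:2]-B[0,:2],F[1,:2]-F[0,:2],B[0,:2]-F[0,:2],B[1,:2]-F[1,:2]):print(np.degrees(np.arctan2(v[1],v[0])))
yaw=np.arctan2(d[1],d[0]);u=np.array([np.cos(yaw),np.sin(yaw)]);n=np.array([-u[1],u[0]])
o=F.mean(0)[:2]+u*.003
print("o",o,"yaw",yaw)
# cans: white box ends in image; axis at xc height + top highlight
for c,s,a in [((289.87,202.82),34.93,40.6),((297.77,177.8),35.47,21.45),((301.96,159.29),35.47,20.77)]:
    e=np.array([np.cos(np.radians(a)),np.sin(np.radians(a))])*s/2
    P=cast("top",[np.array(c)-e,np.array(c)+e],.135)
    q=np.c_[(P[:,:2]-o)@u,(P[:,:2]-o)@n];print(q.round(4).tolist(),np.arctan2(*(q[0]-q[1])))
spare=cast("top",[[240+333/3.8,95+484/3.8]],.152)[0,:2]-o;print("spare",spare@u,spare@n)
s=sensors.read_state();print(s["ee_pos"])
R=u[:,None]*[.03]+0
for xx in(.025,.09,.16):print(xx,o+u*xx)
E
```

```text
[[ 0.45713096  0.08660338  0.089     ]
 [ 0.42264392 -0.08259122  0.089     ]] [[ 0.85177086 -0.00445857  0.187     ]
 [ 0.81644559 -0.17255299  0.187     ]] 0.17267358973993752 0.17176613896557164
len 0.404477965218361
-12.930826029137103
-101.86808294477709
-101.52081193249425
-12.993405135176268
-12.868082218562918
o [0.44281136 0.00133476] yaw -0.22568548921102666
[[0.1394, 0.0458], [0.0839, -0.0628]] 0.47280805467614023
[[0.2129, 0.0472], [0.1958, -0.0759]] 0.13864044394226943
[[0.2804, 0.0489], [0.2644, -0.0751]] 0.1283406850795693
spare 0.07428743970627058 -0.15065311414594754
[ 0.25800486 -0.56887268  0.22181433]
0.025 [ 0.46717739 -0.0042596 ]
0.09 [ 0.53052905 -0.01880495]
0.16 [ 0.59875391 -0.03446916]
```

```bash
python3 -m crank '[[[0,0,0],0.93],[[0,0,0],0.93],[[0,0,0],0.93],[[0,0,0],0.93],[[0,0,0],0.93],[[0.13,-1,0],0],[[0.13,-1,0],0],[[0.13,-1,0],0],[[0.13,-1,0],0],[[0.13,-1,0],0],[[0.13,-1,0],0],[[0.13,-1,0],0]]' 1 && python3 -m crank '[[[0.13,-1,0],0],[[0.13,-1,0],0],[[0.13,-1,0],0],[[0.13,-1,0],0],[[0.13,-1,0],0],[[0.13,-1,0],0],[[0.13,-1,0],0],[[0.13,-1,0],0],[[0.13,-1,0],0],[[0.13,-1,0],0]]' && python3 - <<'E'
from h import *
s=sensors.read_state();p=s["ee_pos"];print(s["time"],p,2*np.arctan2(s["eef_rot"][1],s["eef_rot"][0])*57.3,s["eef_rot"])
o=np.array([.4428,.0013]);t=-.2234;u=np.array([np.cos(t),np.sin(t)]);n=np.array([-u[1],u[0]])
print("rack",(p[:2]-o)@u,(p[:2]-o)@n)
im=vision.camera("top");cv2.imwrite("pics/top1.png",cv2.resize(im[90:260,230:370,::-1],None,fx=3.5,fy=3.5))
im=vision.camera("scene");cv2.imwrite("pics/sc1.png",im[:,:,::-1])
E
```

```text
time: 1.6
ee_pos: [0.3315, -0.3693, 0.2223]
eef_rot: [0.994, -0.111, -0.0, -0.0]
ft_force: [0.3, -0.1, 0.8]
width: 0.0872
grip_force: 0.0
time: 2.85
ee_pos: [0.4359, -0.0856, 0.2223]
eef_rot: [0.994, -0.112, -0.0, 0.0]
ft_force: [-0.1, -0.4, 0.5]
width: 0.0871
grip_force: 0.0
2.85 [ 0.43586884 -0.08560097  0.2223149 ] -12.806367191675209 [ 9.93762624e-01 -1.11515968e-01 -1.90058551e-04  2.73685888e-05]
rack 0.012493677867001838 -0.08627703675666114
```

```bash
python3 -m crank '[[[0.16,-0.96,0],0],[[0.16,-0.96,0],0],[[0.16,-0.96,0],0],[[0,0,0.8],0],[[0,0,1],0],[[0,0,0],0]]' && python3 - <<'E'
from h import *
s=sensors.read_state();p=s["ee_pos"]
o=np.array([.4428,.0013]);t=-.2234;u=np.array([np.cos(t),np.sin(t)]);n=np.array([-u[1],u[0]])
print("rack",(p[:2]-o)@u,(p[:2]-o)@n)
im=vision.camera("scene")[150:350,130:330,::-1];cv2.imwrite("pics/sc2.png",cv2.resize(im,None,fx=3,fy=3,interpolation=cv2.INTER_CUBIC))
E
```

```text
time: 3.7
ee_pos: [0.4675, -0.0061, 0.1668]
eef_rot: [0.994, -0.112, -0.002, 0.0]
ft_force: [-0.2, -0.5, 0.2]
width: 0.0869
grip_force: 0.0
rack 0.025687982986312953 -0.0017776898941069142
```

View pics/sc2.png

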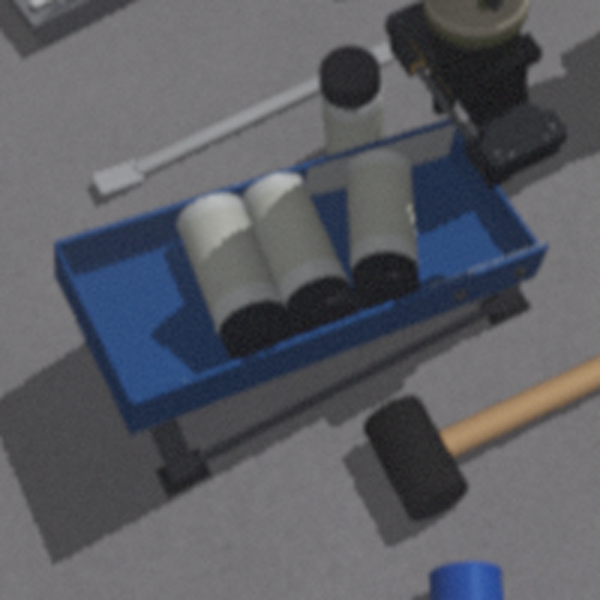

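The open fingers are above the front of the rack, down-slope of the slewed front can. There is free deck beneath them, and the spare can stands clear on the right. I'll lower to about 16 mm above the deck.

```bash
python3 -m crank '[[[-0.05,0,1],0],[[0,0,1],0],[[0,0,0.5],0]]' && python3 -m crank '[[[0,0,0.5],0],[[0,0,0.5],0],[[0,0,0],0]]'; python3 - <<'E'
from h import *
im=vision.camera("top")[90:250,230:350,::-1];cv2.imwrite("pics/t3.png",cv2.resize(im,None,fx=3.6,fy=3.6,interpolation=cv2.INTER_CUBIC))
E
```

```text
time: 4.12
ee_pos: [0.4677, -0.0056, 0.0935]
eef_rot: [0.994, -0.112, 0.0, 0.0]
ft_force: [-0.4, -0.4, 0.8]
width: 0.0872
grip_force: 0.0
time: 4.5
ee_pos: [0.4671, -0.0052, 0.0628]
eef_rot: [0.994, -0.111, -0.001, -0.0]
ft_force: [0.4, -0.4, -0.2]
width: 0.0869
grip_force: 0.0
```

View pics/t3.png

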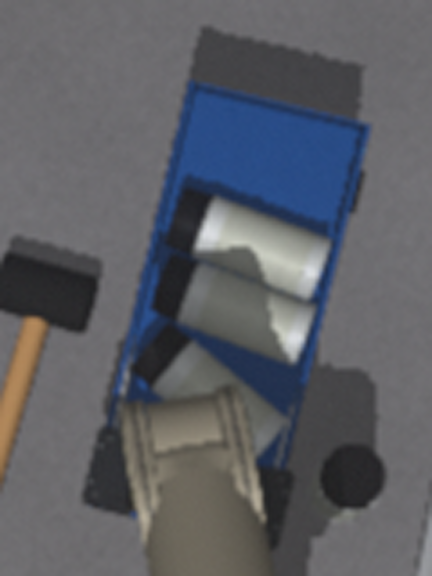

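The top view shows the gripper centred over the rack, clear of the spare can at (350,475) and the mallet, with no contact. I'll push slowly up the slope.

```bash
python3 -m crank '[[[0.25,0,-0.058],0],[[0.25,0,-0.058],0],[[0.25,0,-0.058],0],[[0.25,0,-0.058],0],[[0.25,0,-0.058],0]]' && python3 -m crank '[[[0.25,0,-0.058],0],[[0.25,0,-0.058],0],[[0.25,0,-0.058],0],[[0,0,0],0]]' ; python3 - <<'E'
from h import *
im=vision.camera("scene")[150:350,130:330,::-1];cv2.imwrite("pics/sc4.png",cv2.resize(im,None,fx=3,fy=3,interpolation=cv2.INTER_CUBIC))
E
```

```text
time: 5.18
ee_pos: [0.5042, -0.0138, 0.0721]
eef_rot: [0.994, -0.112, -0.0, 0.0]
ft_force: [-0.6, -0.2, -0.6]
width: 0.087
grip_force: 0.3
time: 5.68
ee_pos: [0.5264, -0.0187, 0.0774]
eef_rot: [0.994, -0.112, -0.0, -0.0]
ft_force: [-0.7, -0.8, -0.1]
width: 0.0872
grip_force: 0.5
```

View pics/sc4.png

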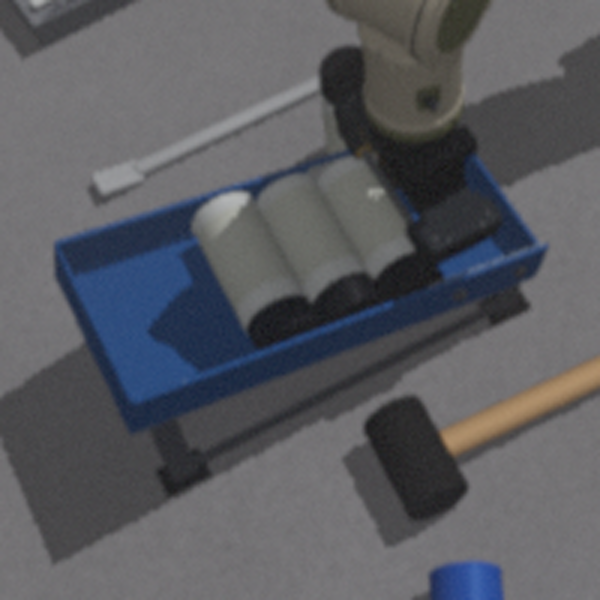

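```bash
python3 - <<'E'
from h import *
im=cv2.imread("pics/sc4.png")
o=np.array([.4428,.0013]);t=-.2234;u=np.array([np.cos(t),np.sin(t)]);n=np.array([-u[1],u[0]])
p=sensors.read_state()["ee_pos"];print("rack",(p[:2]-o)@u,(p[:2]-o)@n)
for xc,col in((.128,(0,0,255)),(.192,(0,255,0)),(.256,(255,0,255))):
    x=xc-.0073+.0075 # top generatrix: along deck normal
    P=[np.r_[o+u*(xc-.0073)+n*y,.04+.231*xc+.0334+.0317] for y in(-.076,.045,.076)]
    q=((proj("scene",P)-[130,150])*3).round().astype(int)
    cv2.polylines(im,[q],False,col,1)
    for k in q: cv2.circle(im,tuple(map(int,k)),4,col,1)
cv2.imwrite("pics/sc4b.png",im)
E
```

```text
rack 0.0858721087457546 -0.0008171720938935506
```

View pics/sc4b.png

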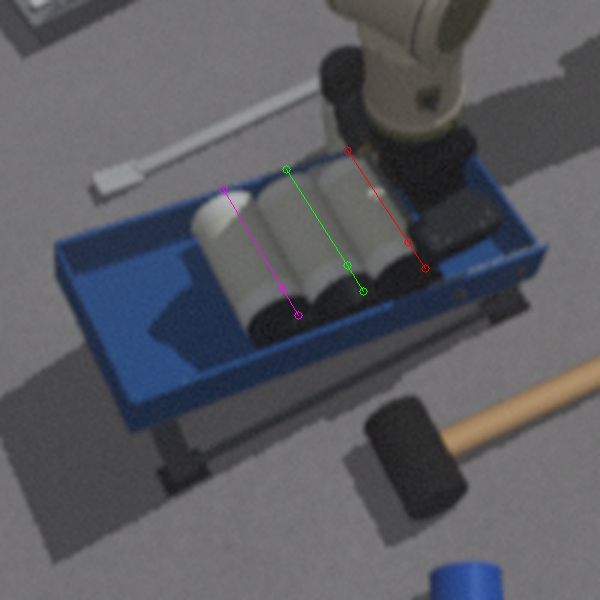

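The drawn lines (a square can at the expected places) lie along all three cans, so the front can is now square against both fingers at (400,220). I'll back down slowly and let the cans follow the fingers.

```bash
python3 -m crank '[[[-0.2,0,0.046],0],[[-0.2,0,0.046],0],[[-0.2,0,0.046],0],[[-0.2,0,0.046],0],[[-0.2,0,0.046],0],[[-0.2,0,0.046],0],[[-0.2,0,0.046],0],[[-0.2,0,0.046],0],[[0,0,0],0]]'; python3 - <<'E'
from h import *
im=cv2.resize(vision.camera("scene")[150:350,130:330,::-1],None,fx=3,fy=3,interpolation=cv2.INTER_CUBIC)
o=np.array([.4428,.0013]);t=-.2234;u=np.array([np.cos(t),np.sin(t)]);n=np.array([-u[1],u[0]])
p=sensors.read_state()["ee_pos"];x0=(p[:2]-o)@u;print("rack",x0)
for k in range(3):
    xc=x0+.042+.064*k
    P=[np.r_[o+u*(xc-.0073)+n*y,.04+.231*xc+.0334+.0317] for y in(-.076,.045,.076)]
    q=((proj("scene",P)-[130,150])*3).round().astype(int)
    for k in q: cv2.circle(im,tuple(map(int,k)),4,(0,0,255),1)
cv2.imwrite("pics/sc5.png",im)
E
```

```text
time: 6.85
ee_pos: [0.4783, -0.0078, 0.0661]
eef_rot: [0.994, -0.112, -0.001, 0.0]
ft_force: [-4.2, -0.2, 0.3]
width: 0.0869
grip_force: 2.1
rack 0.03673247122382761
```

View pics/sc5.png

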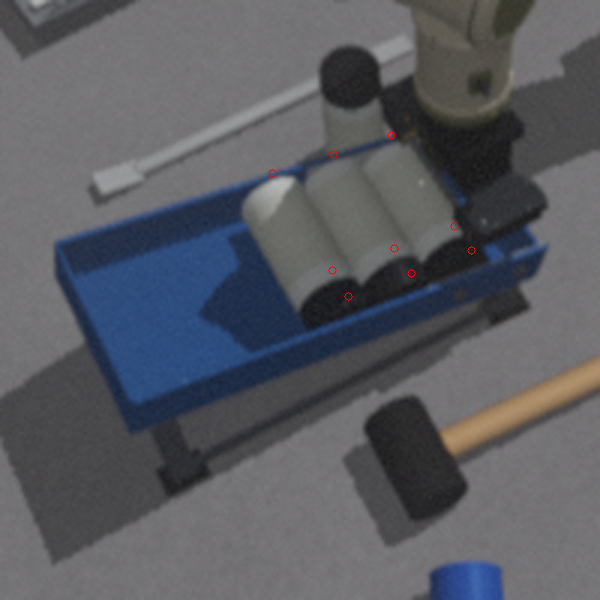

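All three cans followed in a row and are square through the outlet, leaning on the fingers with 4 N. I'll back off to near the stop and lift out.

```bash
python3 -m crank '[[[-0.2,0,0.046],0],[[-0.2,0,0.046],0],[[-0.2,0,0.03],0],[[0,0,-0.4],0],[[0,0,-1],0],[[0,0,-1],0],[[0,0,-1],0],[[0,0,-1],0],[[0,0,-1],0],[[0,1,0],0],[[0,1,0],0],[[0,1,0],0]]' && python3 -m crank '[[[-0.2,1,0],0],[[-0.2,1,0],0],[[-0.2,1,0],0],[[-0.2,1,0],0],[[-0.2,1,0],0],[[-0.2,1,0],0],[[0,1,0],0],[[0,1,0],0],[[0,0,0],0]]'; python3 - <<'E'
from h import *
im=vision.camera("top")[:,:,::-1];cv2.imwrite("pics/t6f.png",im)
c=cv2.resize(im[90:250,230:370],None,fx=3.6,fy=3.6,interpolation=cv2.INTER_CUBIC)
o=np.array([.4428,.0013]);t=-.2234;u=np.array([np.cos(t),np.sin(t)]);n=np.array([-u[1],u[0]])
for xc in(.024,.088,.151):
    P=[np.r_[o+u*(xc-.0073)+n*y,.04+.231*xc+.0334+.0317] for y in(-.076,.076)]
    for k in ((proj("top",P)-[230,90])*3.6).round().astype(int): cv2.circle(c,tuple(map(int,k)),4,(0,0,255),1)
cv2.imwrite("pics/t6.png",c)
h=cv2.cvtColor(im,cv2.COLOR_BGR2HSV);w=cv2.inRange(h,(0,0,140),(180,70,255));k=np.zeros_like(w);k[95:250,240:350]=w[95:250,240:350]
for q in cv2.findContours(k,0,1)[0]:
    if cv2.contourArea(q)>100: print(cv2.minAreaRect(q))
E
```

```text
time: 8.4
ee_pos: [0.4421, -0.0925, 0.2262]
eef_rot: [0.994, -0.111, 0.001, 0.0]
ft_force: [0.2, 0.5, 0.4]
width: 0.0871
grip_force: 0.0
time: 9.52
ee_pos: [0.3529, -0.3198, 0.2257]
eef_rot: [0.994, -0.113, 0.001, 0.001]
ft_force: [0.8, 0.5, -0.5]
width: 0.087
grip_force: 0.0
((275.4499816894531, 226.64999389648438), (18.973663330078125, 14.230247497558594), 18.434947967529297)
((287.558837890625, 210.26473999023438), (34.68259048461914, 14.309600830078125), 14.03624439239502)
((292.1470642089844, 192.41175842285156), (35.41019821166992, 14.794672966003418), 14.03624439239502)
```

View pics/t6.png

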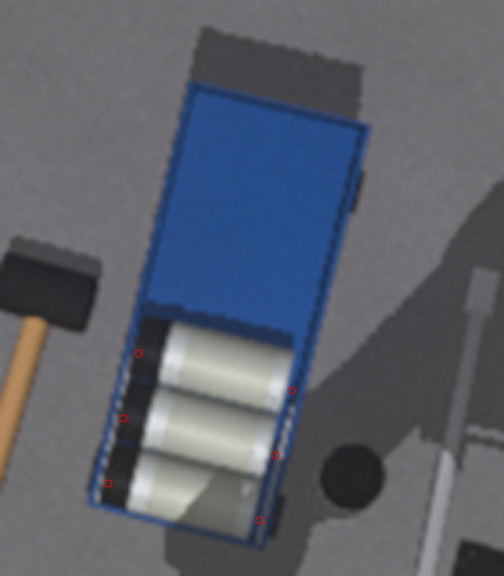

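All three cans lie square, one behind the other, against the stop and at the expected places. The spare can and mallet have not moved, and the arm is clear.

```bash
python3 -m crank '[[[0,0,0],0],[[0,0,0],0],[[0,0,0],0],[[0,0,0],0]]' >/dev/null; python3 -c "
from bench import r
print(r.close_job())"
```

```text
the job is handed in; nothing more can be done
None
```

The jam is cleared: all three cans rolled down to the stop and lie square across the rack, no can was lifted out, the spare can and mallet are where they were, and the job was handed in at about 10 s.

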